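# Load a top-hat kiln, wedge the hat ajar and switch on

### The arm

A 7-joint arm with a two-finger parallel gripper is mounted at the origin on the work surface. World frame = base frame: x ahead of the robot, y to its left, z up, the work surface at z = 0. Lengths are in m, angles in rad, forces in N, time in s.
With the tool pointing down it reaches from about 0.35 to 0.775 m from the base axis. Payload 3.1 kg.
Tool frame: the origin (TCP) lies on the front face of the gripper's body, between the roots of the fingers; the fingertips stand 73 mm ahead of it and the grasp point (between the pads) lies 54 mm ahead of it (bot.tcp_to_tips is the distance from the TCP to the fingertips, in m); z points along the fingers, y is the line along which they close (so a half turn about z gives the same grasp; the last joint's range is limited). The gripper opens to 85 mm and grips with 20 to 120 N. Pads are 22 mm wide; open, the fingers measure 114 mm over their backs; the gripper's body (76 mm by 85 mm) begins 54 mm behind the grasp point. The pads swing forward as they close: fully open they stand 13 mm farther back than shut.
Start: joints at [-1.226, 0.311, 0.014, 1.512, -0.004, 1.319, -0.027], TCP at [0.207, 0.509, 0.304] pointing down, gripper open.
Joint ranges: [-2.7, 2.7], [-0.3, 1.91], [-1.27, 1.3], [0.12, 2.57], [-1.44, 4.58], [0.2, 2.03], [-3.05, 3.05]. Speed limits (rad/s): [2.79, 2.79, 3.14, 3.14, 3.14, 3.14, 3.14].

### API

Orientations are given as a unit quaternion [x, y, z, w].
In Python, from bench import bot, eyes, workorder gives the robot as it stands.
- The arm moves only by the shell command python3 -m jog 'ROWS' [FORCE]. ROWS is JSON, one flat list of numbers, 7 for each row, row after row: the shift along the world's x, y, z in cm, then the turn, a rotation vector about the world's x, y, z in rad, then the finger opening in cm, from 0 to 8.54. A call has 1 to 8 rows; each row shifts and turns the commanded pose from where the row before left it; what a row does not reach is not made up. A row lasts 1/8 s, in which the tool goes at most 62.5 mm and 10.7 degrees, less where a joint would pass 70% of its speed; a pose out of reach is approached as far as the arm can. A call with a gripper value outside its range is refused whole. The fingers move at their own pace and stop on an object; FORCE is the grip in N (left out, the last holds). Time passes only in rows, so rows that do not move let the fingers close. It gives the time, the measured TCP pose, the force, the opening and the grip force at its end, in the units of the state.
- bot.sense(): the state, without advancing time (a new reading comes with each control period).
- eyes.snapshot(name): name is "scene" or "top" or "wrist"; returns a dict with "frame" (400x640x3 uint8, red, green, blue), "z_map" (400x640 float32, m along the optical axis (not along the pixel's ray), 0 where there is no reading), "intrinsics" (3x3 intrinsics, pixels), "pose" (4x4, takes a point from camera to world coordinates). Camera axes: x right, y up, looking along -z (the intrinsics and any distortion apply to the point x, -y, -z); pixel columns grow to the right and rows downward; lengths in m; the calibration is good to about 2 mm. A picture is of the moment at which its call begins.
- workorder.sign_off(): hands the job in; it is judged then, once.
The state is a dict: "t": time; "qpos": joint angles; "joint_velocities": joint speeds; "joint_efforts": joint torques, N m; "tool_pos": TCP position; "ee_rot": TCP orientation; "ft_force": force on the tool from outside, world axes, zero at the start; "torque": the same for the moment, N m; "opening": opening from 0.0 (shut) to 1.0 (fully open); "grasp_force": force on a finger pad.
Only numpy, scipy, OpenCV 4.12 (cv2) and the standard library are available. Lean on these libraries where they do the work, as an engineer would, in place of code of your own. Each camera call takes 0.05 s, during which the arm holds its last target. There are 200 camera calls.

### The job

Set every ring dish from the ware board upright on the kiln's hearth slab, spaced so that none touch each other and all are clear of where the hat's walls come down, then swing the hat fully shut. Then push the brick wedge, thin end first and square on, under the front edge of the shut hat until it jams tight against the hearth slab and holds the hat ajar to let the steam out. Only then turn the isolator handle round to on; leave the mug and the kiln prop where they stand.

Things in the scene. Friction and masses are not known exactly. Their poses are not given: they have to be found in the camera images.
- kiln: small top-hat kiln, fixed. Origin: on the bench below the centre of the chamber; x points to the hinge at the back, -x to the front, y across, z up. Grey steel base 365 x 290 mm (x -210 to 155), flat top at z 70 mm. On it the hearth slab of pale brick, 190 x 210 mm (x +-95, y +-105), flat top at z 78. The base's top in front of the shut hat (x -210 to -140) is a free apron
- hat (a joint): the kiln's hat, an aluminium-cased brick hood hinged at the back. rad: 0 shut, grows as it opens, stop at 1.55 (upright). Starts open. Stiff, damped hinge: it stays where it is left when more than about 1.0 rad open; below about 0.8 rad it sinks shut by itself in 1 to 3 s. Shut, its front edge lifts with about 8 N and falls back by its weight
- hat_hinge (a point): middle of the hat's hinge line, which runs along kiln y at kiln x 135, z 85 mm. The hat: 260 x 260 mm outside (shut: kiln x -140 to 120, y +-130), 100 mm high; chamber inside it 160 x 180 mm (x +-80, y +-90), 65 mm high, open below; front wall 60 mm thick, others 40. Bow handles stick out 33 mm at its two sides; roof and front are bare
- hat_front (a point): point on the hat: middle of the bottom outer edge of its front wall, 275 mm from the hinge line; shut, it is at kiln x -140, y 0, z 78 mm. Shut, an 8 mm high slot 45 mm deep runs under the front wall over its whole width: above the base's top (z 70), below the wall (z 78), ending at the slab's front edge (x -95)
- hat_roof (a point): point on the hat's flat outer roof, in its middle line, 190 mm along the roof from the hinge line; shut, it is at kiln x -55, y 0, z 180 mm. With the hat open this face looks backwards, and pushing it forwards, round the hinge, closes the hat
- wedge: loose wedge of pale brick, 125 mm long (x), 40 wide (y), about 0.15 kg. Origin: centre of its flat underside. Thin end at +x: 4 mm thick at x 62.5, the top rises evenly to 31 mm at x -12.5, then a level block 31 mm high to x -62.5. Pushed home under the shut hat (tip at the slab) it raises the hat about 0.04 rad and 80 mm of it stay out on the apron; pushing takes 8 to 18 N
- wedge_tip (a point): middle of the lower edge of the wedge's thin end
- handle (a joint): black bar handle of the kiln's rotary isolator, bar 72 x 14 mm and 30 mm high, on a vertical axis. rad: 0 off (bar along the isolator's x), 1.57 on (bar along its y). It turns clockwise, seen from above, from off to on and clicks: a detent of up to 0.15 N m springs it to the nearer end, so past 0.79 it goes on to on by itself
- handle_grip (a point): on the handle's axis, 81 mm above the bench and 12 mm below the top of the bar; turns with the bar, its x axis lies along the bar
- isolator: the isolator's grey box, fixed to the bench, 95 x 95 mm and 58 mm high; the bar's underside is 5 mm above it. Origin: centre of its underside. White marks at its -x and +y edges show off and on: the bar's white-tipped end points at one of them
- board: wooden ware board, fixed, 210 x 200 mm and 18 mm thick; origin: centre of its underside; the dishes start on it
- dish1: small unglazed ring dish, round, 48 mm across and 22 mm high (outside upright), 60 g, origin at the centre of its underside, z up. Two to four of the four dishes are there (None: absent)
- dish2: small unglazed ring dish, round, 48 mm across and 22 mm high (outside upright), 60 g, origin at the centre of its underside, z up. Two to four of the four dishes are there (None: absent)
- dish3: small unglazed ring dish, round, 48 mm across and 22 mm high (outside upright), 60 g, origin at the centre of its underside, z up. Two to four of the four dishes are there (None: absent)
- dish4: small unglazed ring dish, round, 48 mm across and 22 mm high (outside upright), 60 g, origin at the centre of its underside, z up. Two to four of the four dishes are there (None: absent)
- mug: bystander: green and brown mug, 86 mm across, 80 mm high, origin at the centre of its underside; leave it
- prop: bystander: kiln prop, a pale square brick post, 40 x 40 x 100 mm, standing, origin at the centre of its underside; leave it
Mind the look-alikes: they are no part of the job. What is shaped like the dish4 but black or green is not meant.

How it is judged:
By the outcome, as a careful person would: the job done as asked, in the order asked, and still so for the second after the job is handed in, with the robot touching nothing.
Of dish1, dish2, dish3, dish4 only 2 to 4 are there at a start; the rules pass over those that are not, and their reading is None.
At some moment in a run one of wedge may be knocked a few centimetres aside while the robot is not near it.
Once in a run the grip may slacken for a moment while it holds something.
It also fails if it takes over 210 s, if anything falls off the work surface, if the arm or the gripper's body presses on something with over 40 N, if the wrist force passes 120 N, or if a joint passes its speed limit or range.

## Working session

There is one attempt and no reset: what is moved stays moved. The work goes in short steps, Python scripts to look and compute and a shell command to move; the robot and the scene stay as the last step left them, time stands still between calls to the robot, and variables do not carry over. Pictures are saved under pics/ and viewed, at most 14 in all, crops included, and the job is handed in when it is done.

```bash
ls; mkdir -p pics
cat > h.py <<'E'
import numpy as np, cv2
from bench import bot, eyes, workorder
def snap(n,f=None):
    s=eyes.snapshot(n); 
    if f: cv2.imwrite('pics/'+f,s['frame'][:,:,::-1])
    return s
def cloud(s):
    z=s['z_map'];K=s['intrinsics'];v,u=np.mgrid[:z.shape[0],:z.shape[1]]
    p=np.stack([(u-K[0,2])/K[0,0]*z,-(v-K[1,2])/K[1,1]*z,-z],-1)
    P=p@s['pose'][:3,:3].T+s['pose'][:3,3]; P[z==0]=np.nan
    return P
E
python3 - <<'E'
from h import *
a=snap('scene','s0.png');b=snap('top','t0.png')
np.savez('s0.npz',**a);np.savez('t0.npz',**b)
for s in(a,b): print(s['intrinsics'],s['pose'].round(3))
st=bot.sense();print(st)
E
```

```text
pics
[[376.94921636   0.         318.78998783]
 [  0.         376.94921636 195.85142783]
 [  0.           0.           1.        ]] [[ 0.282 -0.7    0.656  1.334]
 [ 0.959  0.203 -0.196 -0.309]
 [ 0.004  0.685  0.728  0.967]
 [ 0.     0.     0.     1.   ]]
[[398.43088711   0.         318.4605852 ]
 [  0.         398.43088711 207.21137392]
 [  0.           0.           1.        ]] [[ 0.004  0.993 -0.118  0.445]
 [-1.     0.002 -0.011 -0.091]
 [-0.01   0.118  0.993  1.076]
 [ 0.     0.     0.     1.   ]]
{'t': 0.1, 'qpos': array([-1.22570311,  0.31163731,  0.01400042,  1.51288082, -0.0044184 ,
        1.31921734, -0.02717134]), 'joint_velocities': array([-7.52988429e-04, -2.89160818e-03,  6.10829703e-04, -3.21116221e-03,
        2.04371901e-05,  8.26308891e-04, -6.45127236e-04]), 'joint_efforts': array([ 1.06992124e-03, -3.80856550e+01,  1.46754719e-01, -2.31245846e+01,
        1.22518968e-02,  8.05277989e-03, -1.91694903e-05]), 'tool_pos': array([0.20726302, 0.50891411, 0.30294058]), 'ee_rot': array([ 1.92147261e-01,  9.81365536e-01, -1.04266172e-03, -1.66938056e-04]), 'ft_force': array([-0.71946838, -1.05246697, -0.5924189 ]), 'torque': array([-0.00030818,  0.01295427,  0.00976585]), 'grasp_force': 0.0, 'opening': 0.9991056972372374}
```

View pics/s0.png

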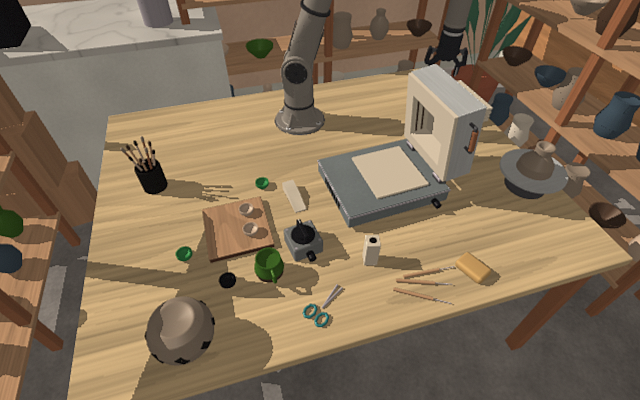

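View pics/t0.png

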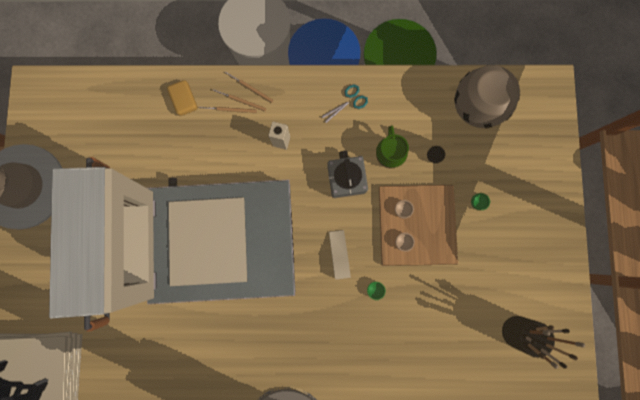

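The scene view shows two pale ring dishes on the board at (247,209) and (250,229). In the top view they are at (403,208) and (402,241), with the wedge at (339,254), isolator at (347,174), slab at (207,242), mug at (392,150) and prop at (280,135). Next I'll measure them.

```bash
cat > m.py <<'E'
from h import *
for f in('t0','s0'):
    s=dict(np.load(f+'.npz'));P=cloud(s);F=s['frame'].astype(int);hsv=cv2.cvtColor(s['frame'],cv2.COLOR_RGB2HSV).astype(int)
    X,Y,Z=P[...,0],P[...,1],P[...,2]
    def rect(n,m,off=None):
        m=cv2.morphologyEx(m.astype(np.uint8),cv2.MORPH_OPEN,np.ones((3,3)))
        k,l,st,c=cv2.connectedComponentsWithStats(m)
        for i in range(1,k):
            if st[i,4]<40: continue
            q=P[l==i]; r=cv2.minAreaRect((q[:,:2]*1000).astype(np.float32))
            print(f,n,st[i,4],c[i].round(),'rect c',np.round(r[0],1),'size',np.round(r[1],1),'ang',round(r[2],1),'z',np.round(np.percentile(q[:,2],[5,50,95])*1000,1), 'xy mean',np.round(q[:,:2].mean(0)*1000,1))
    reg=(X>.1)&(X<.85)&(Y<.3)&(Y>-.5)
    pale=(hsv[...,1]<95)&(hsv[...,2]>110)
    rect('slab',(abs(Z-.078)<.006)&pale&reg&(Y>-.1))
    rect('basetop',(abs(Z-.070)<.012)&(X>.15)&(X<.6)&(Y>-.15)&(Y<.35))
    rect('dish',(Z>.028)&(Z<.055)&(Y<-.25)&(Y>-.47)&(X>.25)&(X<.52))
    rect('board',(Z>.01)&(Z<.028)&(Y<-.22)&(Y>-.5)&(X>.2)&(X<.55))
    rect('wedgetop',(Z>.024)&(Z<.04)&(Y<-.1)&(Y>-.25)&(X>.2)&(X<.47))
    rect('wedge',(Z>.003)&(Z<.05)&pale&(Y<-.1)&(Y>-.25)&(X>.2)&(X<.47))
    rect('isobox',(abs(Z-.058)<.006)&reg&(Y<-.1)&(X>.4)&(X<.65))
    rect('bar',(abs(Z-.093)<.006)&reg&(Y<-.1)&(X>.4)&(X<.65))
    rect('prop',(abs(Z-.1)<.006)&reg&(X>.55)&(Y>-.2))
    rect('mug',(abs(Z-.08)<.006)&reg&(Y<-.2)&(X>.45))
E
python3 m.py
python3 - <<'E'
import cv2
t=cv2.imread('pics/t0.png');a=t[120:300,310:470];cv2.imwrite('pics/c0.png',cv2.resize(a,None,fx=3.3,fy=3.3,interpolation=2))
E
```

```text
t0 slab 6352 [207. 242.] rect c [477.2 199.2] size [210.4 192. ] ang 3.7 z [75.6 78.6 81.5] xy mean [476.  198.6]
t0 basetop 14396 [222. 247.] rect c [461.2 164. ] size [274.7 367.5] ang 0.2 z [67.8 72.5 80.5] xy mean [463.7 161.3]
t0 board 3425 [420. 240.] rect c [ 484.1 -344.6] size [130.3 201. ] ang 0.8 z [14.3 17.6 20.9] xy mean [ 483.6 -346.8]
t0 board 125 [403. 242.] rect c [ 479.  -301.8] size [30.3 32.2] ang 62.5 z [20.4 24.2 27.1] xy mean [ 479.2 -302.9]
t0 wedgetop 381 [341. 266.] rect c [ 417.1 -138.4] size [65.6 39.8] ang 7.1 z [26.7 30.8 34.2] xy mean [ 416.3 -138.5]
t0 wedge 509 [340. 262.] rect c [ 427.2 -137. ] size [86.1 39.9] ang 7.2 z [19.1 29.8 33.8] xy mean [ 426.4 -136.7]
t0 isobox 409 [348. 186.] rect c [ 623.7 -157.5] size [96.5 47.7] ang 89.3 z [54.  58.3 62.8] xy mean [ 621.5 -156.6]
t0 bar 78 [349. 179.] rect c [ 632.4 -157.5] size [35.2 13.5] ang 8.1 z [89.6 92.3 95.6] xy mean [ 632.6 -157.1]
t0 prop 249 [278. 131.] rect c [756.6  23.8] size [40.5 41. ] ang 75.6 z [ 97.2  99.9 102.9] xy mean [755.8  23.9]
t0 mug 52 [466. 114.] rect c [ 806.2 -459.5] size [
[... 411 characters left out ...]
]
s0 board 52 [245. 209.] rect c [ 477.2 -307. ] size [28.6 23.5] ang 50.1 z [21.9 24.2 27.4] xy mean [ 475.2 -307. ]
s0 wedgetop 169 [290. 187.] rect c [ 422.8 -140.5] size [72.2 41.2] ang 8.0 z [26.1 30.7 34.1] xy mean [ 424.1 -140.9]
s0 wedge 248 [291. 190.] rect c [ 428.9 -140. ] size [84.9 41.2] ang 6.6 z [14.6 29.1 33.5] xy mean [ 432.7 -141.2]
s0 isobox 71 [309. 224.] rect c [ 625.9 -129.9] size [45.8 30.1] ang 5.5 z [55.3 59.4 62.6] xy mean [ 622.4 -127.6]
s0 isobox 91 [289. 231.] rect c [ 629.1 -191.3] size [34.  43.3] ang 76.3 z [54.6 58.7 62.4] xy mean [ 629.4 -192.5]
s0 prop 164 [372. 240.] rect c [761.1  21.3] size [39.2 39.7] ang 77.4 z [ 97.2 100.1 102.8] xy mean [762.3  20.4]
```

View pics/c0.png

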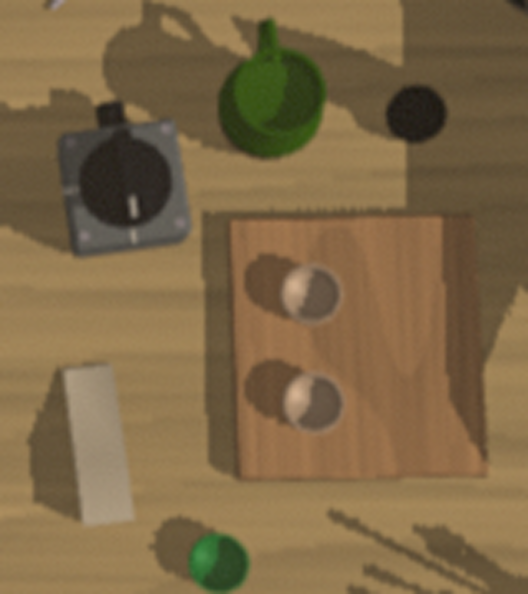

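The crop shows both dishes upright, with rims at crop (311,293) and (313,403). The wedge's thin end points up (+x), and the isolator's white tip points at the near mark (-x). I'll refine these by casting rays.

```bash
cat >> h.py <<'E'
def ray(s,uv,z):
    K=s['intrinsics'];uv=np.atleast_2d(np.asarray(uv,float))
    d=np.c_[(uv[:,0]-K[0,2])/K[0,0],-(uv[:,1]-K[1,2])/K[1,1],-np.ones(len(uv))]@s['pose'][:3,:3].T
    o=s['pose'][:3,3];return o+d*((z-o[2])/d[:,2])[:,None]
def rectpx(s,m,z,n=''):
    c=max(cv2.findContours(m.astype(np.uint8),0,1)[0],key=cv2.contourArea)[:,0]
    p=(ray(s,c,z)[:,:2]*1000).astype(np.float32);r=cv2.minAreaRect(p)
    print(n,np.round(r[0],1),np.round(r[1],1),round(r[2],2));return p
def tool():
    from scipy.spatial.transform import Rotation as R
    s=bot.sense();M=R.from_quat(s['ee_rot']).as_matrix()
    print('t %.1f'%s['t'],'tcp',(s['tool_pos']*1000).round(1),'zaxis',M[:,2].round(3),'yaw_y %.2f'%np.degrees(np.arctan2(M[1,1],M[0,1])),'F',s['ft_force'].round(1),'op %.1f'%(s['opening']*85.4),'gf %.1f'%s['grasp_force'],'q7 %.2f'%s['qpos'][6])
E
cat > m2.py <<'E'
from h import *
s=dict(np.load('t0.npz'));P=cloud(s);Z=P[...,2];hsv=cv2.cvtColor(s['frame'],cv2.COLOR_RGB2HSV).astype(int)
u0=np.indices(Z.shape)[1];v0=np.indices(Z.shape)[0]
pale=(hsv[...,1]<110)&(hsv[...,2]>130)
win=lambda a,b,c,d:(u0>a)&(u0<b)&(v0>c)&(v0<d)
p=rectpx(s,pale&win(158,255,190,295)&(abs(Z-.078)<.01),.078,'slab')
# edge fits
def edge(sel,ax):
    q=p[sel];f=np.polyfit(q[:,1-ax],q[:,ax],1);return round(np.degrees(np.arctan(f[0])),2)
X,Y=p.T; print('front edge',edge((abs(Y-104)<9)&(abs(X-477)<85),1),'left',edge((abs(X-372)<9)&(abs(Y-199)<75),0),'right',edge((abs(X-582)<9)&(abs(Y-199)<75),0))
base=(abs(Z-.070)<.01)&win(200,300,170,310)
p=rectpx(s,base,.07,'basefront');X,Y=p.T
print('front edge of base',Y.min(),edge((abs(Y+8)<9)&(abs(X-477)<125),1))
print('dish',ray(s,[[404.2,208.8],[404.8,242.1]],.040).round(4))
rectpx(s,pale&win(322,360,220,290)&(Z>.003),.031,'wedge')
g=cv2.cvtColor(s['frame'],cv2.COLOR_RGB2HSV)
wh=pale&win(335,362,178,195);print('white px',np.argwhere(wh)[:,::-1].tolist(), [hsv[y,x].tolist() for y,x in np.argwhere(wh)][:5])
boxm=(abs(Z-.058)<.008)&win(325,370,150,200);rectpx(s,boxm,.058,'iso')
bar=(abs(Z-.093)<.007)&win(325,370,150,200);rectpx(s,bar,.093,'bar')
# hat angle: inner/roof points
hat=P[(Z>.1)&win(45,160,165,320)];print('hat z max',np.nanpercentile(hat[:,2],99.5),'y range',np.nanpercentile(hat[:,1],[.5,99.5]),'x',np.nanpercentile(hat[:,0],[1,99]))
t=hat[hat[:,2]>.25];print('upper edge y',np.nanpercentile(t[:,1],[1,50,99]),np.nanpercentile(t[:,2],[1,50,99]))
tool();print(bot.tcp_to_tips)
E
python3 m2.py
```

```text
slab [477.5 198.5] [210.2 191.6] 3.5
front edge 3.51 left -3.47 right -3.49
basefront [482.9 103.5] [292.9 232.9] 3.52
front edge of base -20.068874 3.62
dish [[ 0.5645 -0.3037  0.04  ]
 [ 0.4778 -0.3033  0.04  ]]
wedge [ 445.7 -135.5] [123.1  42. ] 7.16
white px [[350, 181], [350, 182], [350, 183], [350, 184], [350, 190], [350, 191], [350, 192]] [[18, 46, 145], [18, 42, 147], [17, 47, 148], [17, 45, 142], [19, 42, 145]]
iso [ 648.6 -154.6] [94.7 94.4] 8.42
bar [ 648.9 -154.6] [72.5 14.5] 8.96
hat z max 0.3735186191048533 y range [0.2867275  0.39530502] x [0.33870878 0.59875925]
upper edge y [0.28725146 0.33089331 0.39376059] [0.26318601 0.36459225 0.37329751]
t 0.1 tcp [207.3 508.9 302.9] zaxis [-0.001 -0.002 -1.   ] yaw_y 67.84 F [-0.7 -1.1 -0.6] op 85.3 gf 0.0 q7 -0.03
0.0726
```

```bash
python3 -m jog '[1,-4,3,0,0,-0.17,8.5, 1,-4,3,0,0,-0.17,8.5, 1,-4,3,0,0,-0.17,8.5, 1,-4,3,0,0,-0.17,8.5, 2.3,-5.5,0,0,0,-0.17,8.5, 2.3,-5.5,0,0,0,-0.17,8.5, 2.3,-5.5,0,0,0,-0.17,8.5, 2.3,-5.5,0,0,0,-0.17,8.5]' 60; python3 -c 'from h import *;tool()'
```

```text
t: 1.1
tool_pos: [0.3397, 0.1274, 0.4236]
ee_rot: [0.768, 0.64, 0.0, -0.0]
ft_force: [1.5, 0.4, 0.4]
opening: 0.994
grasp_force: 0.0
t 1.1 tcp [339.7 127.4 423.6] zaxis [ 0.  0. -1.] yaw_y -10.38 F [1.5 0.4 0.4] op 84.9 gf 0.0 q7 -0.66
```

```bash
python3 -m jog '[1.73,-5.38,-2.4,0,0,-0.174,8.5, 1.73,-5.38,-2.4,0,0,-0.174,8.5, 1.73,-5.38,-2.4,0,0,-0.174,8.5, 1.73,-5.38,-2.4,0,0,-0.174,8.5, 1.73,-5.38,-2.4,0,0,-0.174,8.5, 1.73,-5.38,-2.4,0,0,-0.174,8.5, 1.73,-5.38,-2.4,0,0,-0.174,8.5, 1.73,-5.38,-2.4,0,0,-0.174,8.5]'; python3 -c '
from h import *
s=snap("wrist","w1.png");np.savez("w1.npz",**s);tool();print(s["pose"].round(3))'
```

```text
t: 2.1
tool_pos: [0.4786, -0.3021, 0.2305]
ee_rot: [1.0, -0.001, -0.0, -0.0]
ft_force: [0.3, 0.5, 1.0]
opening: 0.996
grasp_force: 0.0
t 2.1 tcp [ 476.2 -310.4  224.9] zaxis [-0.01 -0.01 -1.  ] yaw_y -90.83 F [ 1.2 -4.7 -3.2] op 84.9 gf 0.0 q7 -0.66
[[-0.001  0.952  0.307  0.557]
 [-1.    -0.001 -0.001 -0.301]
 [-0.    -0.307  0.952  0.301]
 [ 0.     0.     0.     1.   ]]
```

View pics/w1.png

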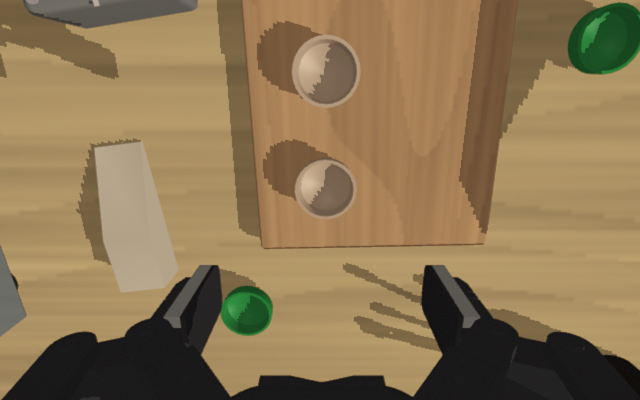

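The wrist view shows the dishes at (325,189) and (326,71), both open side up. The wedge is at left around (135,215), thin end toward the top.

```bash
python3 -c '
from h import *
s=dict(np.load("w1.npz"));P=cloud(s)
hs=cv2.cvtColor(s["frame"],cv2.COLOR_RGB2HSV).astype(int);print(hs[172,315],hs[192,340],hs[225,330],hs[160,325])
print(ray(s,[[325,189],[326,71]],.040).round(4))
for c in((325,189),(326,71)):
  w=P[c[1]-40:c[1]+41,c[0]-40:c[0]+41].reshape(-1,3);w=w[w[:,2]>.036];r=cv2.minEnclosingCircle((w[:,:2]*1000).astype(np.float32));print(len(w),r,np.percentile(w[:,2],[5,50,99]))
tool()'
```

```text
[ 16  75 190] [ 15  87 120] [ 16 123 170] [ 15  81 174]
[[ 0.4818 -0.3036  0.04  ]
 [ 0.5678 -0.3041  0.04  ]]
831 ((480.9122619628906, -304.1419372558594), 24.170116424560547) [0.03690501 0.04037593 0.04225767]
1052 ((567.0243530273438, -304.06475830078125), 24.01609992980957) [0.03678543 0.04040441 0.04225604]
t 2.1 tcp [ 476.2 -310.4  224.9] zaxis [-0.01 -0.01 -1.  ] yaw_y -90.83 F [ 1.2 -4.7 -3.2] op 84.9 gf 0.0 q7 -0.66
```

```bash
python3 -m jog '[0.15,-0.15,-5,0,0,0,8.5, 0,0,-5,0,0,0,8.5, 0,0,-3.6,0,0,0,8.5, 0,0,0,0,0,0,8.5, 0,0,0,0,0,0,3, 0,0,0,0,0,0,3, 0,0,0,0,0,0,3, 0,0,0,0,0,0,3]' 60; python3 -c 'from h import *;tool()'
```

```text
t: 3.15
tool_pos: [0.4806, -0.3037, 0.0985]
ee_rot: [1.0, 0.002, 0.002, 0.001]
ft_force: [0.3, 0.0, 6.6]
opening: 0.532
grasp_force: 61.3
t 3.1 tcp [ 480.6 -303.7   98.5] zaxis [ 0.004 -0.002 -1.   ] yaw_y -89.82 F [0.3 0.  6.6] op 45.5 gf 61.3 q7 -0.54
```

```bash
python3 -m jog '[0,0,4,0,0,0,3, 0,0,5,0,0,0,3, 0,0,5,0,0,0,3, 0.5,5.5,0,0,0,0,3, 0.5,5.5,0,0,0,0,3, 0.5,5.5,0,0,0,0,3, 0.5,5.5,0,0,0,0,3, 0.5,5.5,0,0,0,0,3]'; python3 -m jog '[0.5,5.5,0,0,0,0,3, 0.5,5.5,0,0,0,0,3, 0.5,5.5,0,0,0,0,3, 0.2,5.5,0,0,0,0,3, 0,5,0,0,0,0,3, 0,0,0,0,0,0,3]'
```

```text
t: 4.15
tool_pos: [0.5045, -0.0258, 0.237]
ee_rot: [1.0, 0.001, 0.001, -0.001]
ft_force: [0.3, 0.5, -1.0]
opening: 0.538
grasp_force: 61.6
t: 4.9
tool_pos: [0.5201, 0.2494, 0.2359]
ee_rot: [1.0, 0.007, -0.0, -0.002]
ft_force: [0.6, -0.5, -0.2]
opening: 0.532
grasp_force: 61.6
```

```bash
python3 -m jog '[0.3,-5.8,0,0,0,0,3, 0,0,0,0,0,0,3, 0,0,-4,0,0,0,3, 0,0,-2.2,0,0,0,3, 0,0,-1.3,0,0,0,3, 0,0,0,0,0,0,3, 0,0,0,0,0,0,3]'; python3 -c 'from h import *;tool()'
```

```text
t: 5.78
tool_pos: [0.5252, 0.1843, 0.1621]
ee_rot: [1.0, 0.001, 0.001, -0.0]
ft_force: [-0.0, 0.8, -0.8]
opening: 0.532
grasp_force: 61.6
t 5.8 tcp [525.2 184.3 162.1] zaxis [ 0.002  0.001 -1.   ] yaw_y -89.85 F [-0.   0.8 -0.8] op 45.4 gf 61.6 q7 -1.52
```

```bash
python3 -m jog '[0,0,-0.4,0,0,0,3, 0,0,0,0,0,0,3, 0,0,-0.15,0,0,0,3, 0,0,0,0,0,0,3]'; python3 -m jog '[0,0,0,0,0,0,5.8, 0,0,0,0,0,0,5.8, 0,0,0,0,0,0,5.8, 0,0,1,0,0,0,5.8, 0,0,5,0,0,0,7, 0,0,3,0,0,0,8.5, 0,-6,0,0,0,0,8.5, 0,-6,0,0,0,0,8.5]'; python3 -c 'from h import *
s=snap("wrist","w2.png")'
```

```text
t: 6.28
tool_pos: [0.5255, 0.1846, 0.1585]
ee_rot: [1.0, 0.002, 0.001, -0.001]
ft_force: [-4.4, -0.4, 13.3]
opening: 0.528
grasp_force: 59.2
t: 7.28
tool_pos: [0.5249, 0.0636, 0.2466]
ee_rot: [1.0, 0.003, 0.001, 0.0]
ft_force: [-0.5, -0.8, -0.2]
opening: 0.997
grasp_force: 0.0
```

View pics/w2.png

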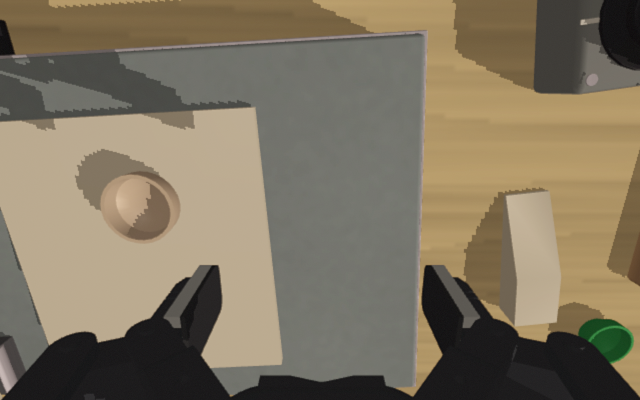

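Dish A stands upright on the slab at (140,207), and the wedge is undisturbed. Next is the second dish.

```bash
python3 -m jog '[0.6,-5.25,0,0,0,0,8.5, 0.6,-5.25,0,0,0,0,8.5, 0.6,-5.25,0,0,0,0,8.5, 0.6,-5.25,0,0,0,0,8.5, 0.6,-5.25,0,0,0,0,8.5, 0.6,-5.25,0,0,0,0,8.5, 0.6,-5.25,0,0,0,0,8.5, 0,0,-1.6,0,0,0,8.5]'; python3 -m jog '[0,0,0,0,0,0,8.5]'
```

```text
t: 8.32
tool_pos: [0.5641, -0.3107, 0.2312]
ee_rot: [1.0, -0.003, 0.001, 0.004]
ft_force: [-0.4, -0.2, -0.0]
opening: 0.996
grasp_force: 0.0
t: 8.45
tool_pos: [0.5659, -0.3019, 0.2279]
ee_rot: [1.0, 0.001, -0.001, -0.001]
ft_force: [0.2, 1.1, 0.0]
opening: 0.994
grasp_force: 0.0
```

```bash
python3 -m jog '[0.1,-0.2,-5,0,0,0,8.5, 0,0,-5,0,0,0,8.5, 0,0,-3.2,0,0,0,8.5, 0,0,0,0,0,0,8.5, 0,0,0,0,0,0,3, 0,0,0,0,0,0,3, 0,0,0,0,0,0,3, 0,0,0,0,0,0,3]'; python3 -m jog '[0,0,4,0,0,0,3, 0,0,5,0,0,0,3, 0,0,5,0,0,0,3, -0.9,5.5,0,0,0,0,3, -1.7,5.5,0,0,0,0,3, -1.7,5.5,0,0,0,0,3, -1.7,5.5,0,0,0,0,3, -1.7,5.5,0,0,0,0,3]'; python3 -m jog '[-1.7,5.5,0,0,0,0,3, -1.7,5.5,0,0,0,0,3, -1.7,5.5,0,0,0,0,3, -0.5,4.7,0,0,0,0,3, 0,0,0,0,0,0,3, 0,0,0,0,0,0,3]'
```

```text
t: 9.45
tool_pos: [0.5688, -0.3058, 0.1003]
ee_rot: [1.0, 0.002, 0.002, 0.001]
ft_force: [0.1, 0.8, 6.2]
opening: 0.53
grasp_force: 61.7
t: 10.45
tool_pos: [0.4897, -0.0284, 0.238]
ee_rot: [1.0, 0.001, 0.001, -0.001]
ft_force: [0.8, 0.5, -0.0]
opening: 0.529
grasp_force: 61.5
t: 11.2
tool_pos: [0.4346, 0.181, 0.2378]
ee_rot: [1.0, 0.001, 0.0, 0.0]
ft_force: [1.1, 0.1, -0.7]
opening: 0.532
grasp_force: 61.6
```

```bash
python3 -m jog '[0,0.3,-4,0,0,0,3, 0,0,-2.2,0,0,0,3, 0,0,-1.3,0,0,0,3, 0,0,0,0,0,0,3, 0,0,-0.35,0,0,0,3, 0,0,0,0,0,0,3, 0,0,0,0,0,0,3]'
```

```text
t: 12.08
tool_pos: [0.4355, 0.1847, 0.1602]
ee_rot: [1.0, 0.001, 0.001, -0.0]
ft_force: [-0.5, -2.0, 6.0]
opening: 0.533
grasp_force: 61.9
```

```bash
python3 -m jog '[0,0,0,0,0,0,5.8, 0,0,0,0,0,0,5.8, 0,0,0,0,0,0,5.8, 0,0,1,0,0,0,5.8, 0,-1,6,0,0,0,5.8, 0,-2,5.5,0,0,0,5, 0,-2,5.5,0,0,0,3, 0,0,6,0,0,0,0]'; python3 -m jog '[0,0,6,0,0,0,0, 0,0,3,0,0,0,0, 0,0,0,0,0,0,0]'; python3 -c 'from h import *
tool()
s=snap("top","t3.png");P=cloud(s)
w=snap("wrist","w3.png")
Z=P[...,2]
q=P[(P[...,1]>.28)&(P[...,1]<.48)&(P[...,0]>.4)&(P[...,0]<.55)&(Z>.1)&(Z<.42)]
for y in np.arange(.28,.46,.01):
  k=q[abs(q[:,1]-y)<.005]
  if len(k):print(round(y,2),len(k),np.percentile(k[:,2],[5,50,95]).round(3))
c=np.hstack([s["frame"][:,:320],w["frame"][:,:]])[:,:,::-1];cv2.imwrite("pics/c3.png",cv2.resize(c,(800,333)))'
```

```text
t: 13.08
tool_pos: [0.4342, 0.1321, 0.4013]
ee_rot: [1.0, -0.001, 0.0, -0.001]
ft_force: [0.9, 0.8, -0.7]
opening: 0.171
grasp_force: 0.0
t: 13.45
tool_pos: [0.4353, 0.1344, 0.4915]
ee_rot: [1.0, 0.001, 0.003, -0.001]
ft_force: [0.3, -0.6, 0.4]
opening: -0.005
grasp_force: 0.0
t 13.4 tcp [435.3 134.4 491.5] zaxis [ 0.005  0.002 -1.   ] yaw_y -89.89 F [ 0.3 -0.6  0.4] op -0.4 gf 0.0 q7 -1.78
0.29 60 [0.345 0.354 0.36 ]
0.3 590 [0.301 0.34  0.36 ]
0.31 238 [0.358 0.362 0.364]
0.32 274 [0.125 0.362 0.365]
0.33 369 [0.108 0.361 0.366]
0.34 258 [0.14  0.364 0.367]
0.35 218 [0.14  0.364 0.368]
0.36 193 [0.142 0.146 0.37 ]
0.37 176 [0.143 0.147 0.371]
0.38 88 [0.144 0.37  0.372]
0.39 56 [0.37  0.372 0.373]
0.4 8 [0.371 0.371 0.372]
```

View pics/c3.png

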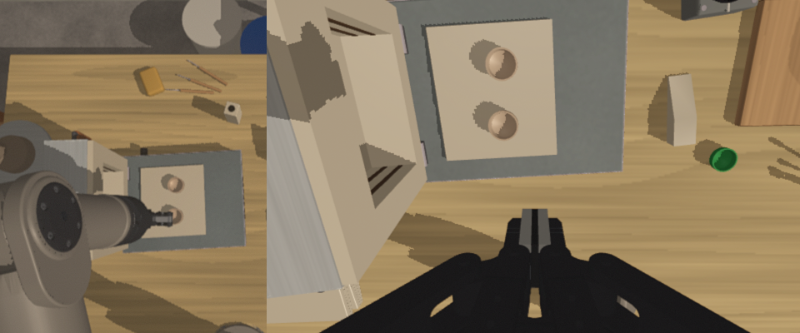

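```bash
python3 -m jog '[0,5.9,0,0,0,0,0, 0,5.9,0,0,0,0,0, 0,5.9,0,0,0,0,0, 0,5.9,0,0,0,0,0, 0,5.9,0,0,0,0,0, 0,5.9,0,0,0,0,0, 0,0,0,0,0,0,0]'; python3 -c 'from h import *
tool();s=snap("scene","s4.png")'
```

```text
t: 14.42
tool_pos: [0.4329, 0.4949, 0.4827]
ee_rot: [1.0, 0.005, -0.002, 0.003]
ft_force: [0.6, -1.0, -0.4]
opening: -0.0
grasp_force: 0.0
t 14.4 tcp [432.9 494.9 482.7] zaxis [-0.005 -0.005 -1.   ] yaw_y -89.38 F [ 0.6 -1.  -0.4] op -0.0 gf 0.0 q7 -2.19
```

View pics/s4.png

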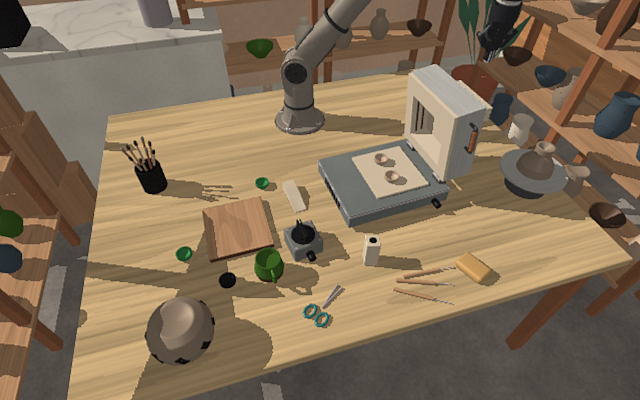

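The scene view shows both dishes on the slab, the gripper behind and above the hat at (500,25), and an empty board. I'll lower behind the hat and push it forward.

```bash
python3 -m jog '[0,0,-5,0,0,0,0, 0,0,-4.2,0,0,0,0, 0,0,0,0,0,0,0, 0,-2,0,0,0,0,0, 0,-2,0,0,0,0,0, 0,-1.5,0,0,0,0,0, 0,-1.5,0,0,0,0,0, 0,0,0,0,0,0,0]'; python3 -m jog '[0,-1.5,0,0,0,0,0, 0,-1.5,0,0,0,0,0, 0,-1.5,0,0,0,0,0, 0,-1.5,0,0,0,0,0]'
```

```text
t: 15.48
tool_pos: [0.4354, 0.4172, 0.3991]
ee_rot: [1.0, -0.0, 0.001, -0.001]
ft_force: [0.5, 0.2, 0.6]
opening: 0.001
grasp_force: 0.0
t: 15.98
tool_pos: [0.4367, 0.3611, 0.403]
ee_rot: [1.0, 0.003, 0.006, -0.005]
ft_force: [2.0, 5.1, 18.5]
opening: -0.002
grasp_force: 5.7
```

```bash
python3 -c 'from h import *
s=snap("scene","s5.png");P=cloud(s);tool()
c=s["frame"][20:240,300:560,::-1];cv2.imwrite("pics/c5.png",cv2.resize(c,None,fx=2,fy=2))'
```

```text
t 16.0 tcp [437.3 357.7 403. ] zaxis [ 0.011  0.007 -1.   ] yaw_y -89.85 F [ 1.4 -0.4 15.5] op -0.1 gf 3.8 q7 -1.98
```

View pics/c5.png

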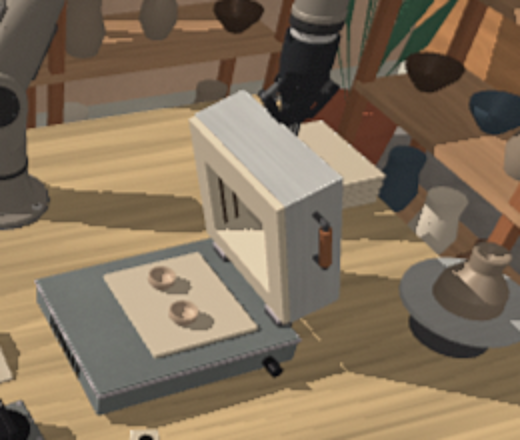

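The hat is tilting forward (roof edge about (260,140) in the crop) with the fingers behind it, and the dishes are undisturbed. I'll keep pushing.

```bash
python3 -m jog '[0,-1.5,0.3,0,0,0,0, 0,-1.5,0.3,0,0,0,0, 0,-1.5,0,0,0,0,0, 0,-1.5,0,0,0,0,0]';  python3 -m jog '[0,-1.5,0,0,0,0,0, 0,-1.5,0,0,0,0,0, 0,-1.5,-0.3,0,0,0,0, 0,-1.5,-0.3,0,0,0,0]'; python3 -c 'from h import *
s=snap("scene","s6.png");tool()
c=s["frame"][20:240,300:560,::-1];cv2.imwrite("pics/c6.png",cv2.resize(c,None,fx=2,fy=2))'
```

```text
t: 16.52
tool_pos: [0.4337, 0.298, 0.4022]
ee_rot: [1.0, 0.001, -0.001, 0.0]
ft_force: [-0.4, 2.2, 0.0]
opening: -0.0
grasp_force: 0.9
t: 17.02
tool_pos: [0.4343, 0.2375, 0.3966]
ee_rot: [1.0, 0.001, -0.0, 0.0]
ft_force: [0.6, 0.6, 0.0]
opening: 0.002
grasp_force: 0.3
t 17.1 tcp [434.5 234.6 396.5] zaxis [-0.001 -0.002 -1.   ] yaw_y -90.09 F [-0.4 -1.9  0.1] op 0.0 gf 0.0 q7 -1.87
```

View pics/c6.png

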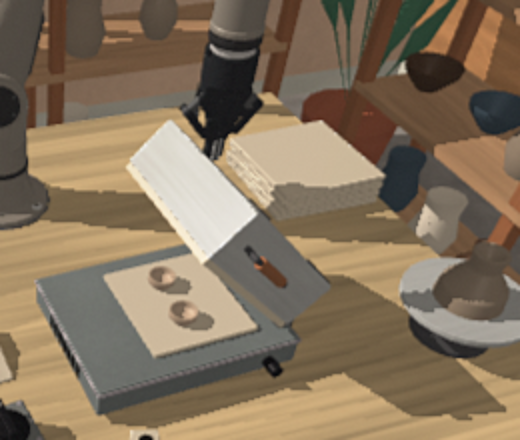

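The hat leans at about 0.75 rad and the fingers are clear of it. I'll lift off and let it sink while travelling towards the wedge.

```bash
python3 -m jog '[0,0,4,0,0,0,0, 0,0,2,0,0,0,0, 0,0,0,0,0,0,0, 0,0,0,0,0,0,0, 0,-5,0,0,0,0,5, 0,-5,0,0,0,0,8.5, 0,-5,0,0,0,0,8.5, 0,-5,0,0,0,0,8.5]';  python3 -m jog '[0,-6,0,0,0,0,8.5, 0,-6,0,0,0,0,8.5, 0,-5,-3,0,0,0,8.5, 0,0,-6,0,0,0,8.5, 0,0,-6,0,0,0,8.5,0,0,-6,0,0,0,8.5,0,0,0,0,0,0,8.5, 0,0,0,0,0,0,8.5]'
cat > hat.py <<'E'
from h import *
s=snap("top");P=cloud(s);Z=P[...,2]
o=np.array([.4775,.1985]);kx=np.array([-.061,.998]);ky=np.array([-.998,-.061])
a=(P[...,:2]-o)@kx;b=(P[...,:2]-o)@ky
m=(abs(b)<.11)&(Z>.1)&(Z<.4)
for x in(-.13,-.10,-.06,0,.06,.1):
    k=Z[m&(abs(a-x)<.008)];print(x,len(k),np.median(k).round(4) if len(k) else '')
rectpx(s,(cv2.cvtColor(s['frame'],cv2.COLOR_RGB2HSV)[...,1]<110)&(abs(P[...,0]-.44)<.12)&(P[...,1]<-.06)&(P[...,1]>-.22)&(Z>.004)&(Z<.045),.031,'wedge')
k=(Z>.025)&(Z<.038)&(abs(P[...,0]-.44)<.12)&(P[...,1]<-.06)&(P[...,1]>-.22);print(k.sum())
w=snap("wrist","w7.png");np.savez("w7.npz",**w);tool()
E
python3 hat.py
```

```text
t: 18.08
tool_pos: [0.4336, 0.0374, 0.4556]
ee_rot: [1.0, 0.002, -0.001, 0.0]
ft_force: [0.5, -0.5, 0.9]
opening: 0.851
grasp_force: 0.0
t: 19.08
tool_pos: [0.4353, -0.1316, 0.2483]
ee_rot: [1.0, 0.001, 0.001, 0.001]
ft_force: [0.8, 0.4, -0.1]
opening: 1.0
grasp_force: 0.0
-0.13 694 0.1804
-0.1 697 0.1805
-0.06 689 0.1805
0 686 0.1805
0.06 688 0.1807
0.1 698 0.1809
wedge [ 502.5 -111.3] [3.7 7.4] 45.08
0
t 19.2 tcp [ 436.3 -131.8  249.5] zaxis [ 0.005 -0.001 -1.   ] yaw_y -89.80 F [ 0.5 -0.3  1. ] op 84.5 gf 0.0 q7 -1.00
```

View pics/w7.png

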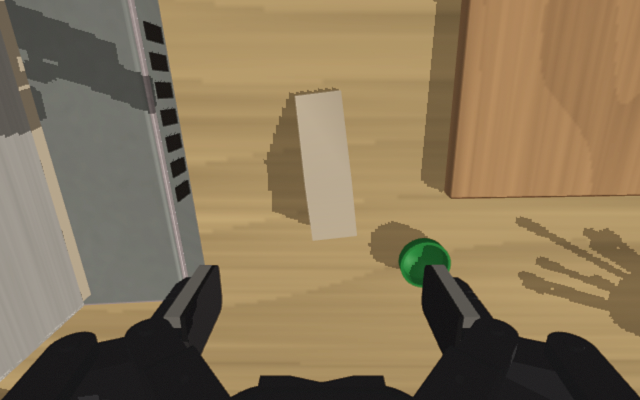

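The hat is shut, with its roof level at 0.180. The wrist view shows the wedge from (318,92), thin end, to (334,238), back end. A green look-alike is at (425,262), close to the right finger.

```bash
cat > wd.py <<'E'
from h import *
import sys
s=dict(np.load(sys.argv[1]));P=cloud(s);Z=P[...,2];h=cv2.cvtColor(s["frame"],cv2.COLOR_RGB2HSV).astype(int)
print(h[200,325],h[120,320],h[220,240])
m=((h[...,1]<88)&(Z<.045)&(Z>.001)&(P[...,0]>.3)&(P[...,0]<.56)&(P[...,1]<-.06)&(P[...,1]>-.24)).astype(np.uint8)
m=cv2.morphologyEx(m,cv2.MORPH_OPEN,np.ones((3,3)))
k,l,st,c=cv2.connectedComponentsWithStats(m)
i=1+np.argmax(st[1:,4]);q=P[l==i]*1000;r=cv2.minAreaRect(q[:,:2].astype(np.float32));print(st[i],np.round(r[0],1),np.round(r[1],1),r[2])
t=np.radians(7);a=q[:,:2]@[np.cos(t),np.sin(t)];
for x in np.arange(a.min(),a.max(),15):
  k=abs(a-x-5)<5;print(round(x+5-a.min()),np.median(q[k,2]).round(1),q[k,:2].mean(0).round(1))
g=P[(h[...,0]>45)&(h[...,0]<90)&(h[...,1]>120)&(Z>.005)&(Z<.03)];print('green',g.min(0),g.max(0))
E
python3 wd.py w7.npz
```

```text
[ 18  57 185] [ 18  57 185] [ 19 104 192]
[ 295   91   62  150 6762] [ 442.5 -135.4] [139.   44.4] 7.2373127937316895
5 1.6 [ 376.9 -150.3]
20 31.8 [ 393.4 -142. ]
35 31.8 [ 408.4 -140.3]
50 31.8 [ 423.2 -138.4]
65 31.0 [ 438.2 -136.5]
80 25.8 [ 453.  -134.9]
95 20.5 [ 467.9 -133.1]
110 15.0 [ 482.8 -131. ]
125 9.5 [ 497.6 -129.1]
140 5.4 [ 509.4 -127.7]
green [ 0.33194909 -0.25352287  0.00503629] [ 0.37951764 -0.20613343  0.02444067]
```

```bash
python3 -m jog '[-2.7,-0.9,-3,0,0,0.12,6.6, 0,0,-5,0,0,0,6.6, 0,0,-4,0,0,0,6.6, 0,0,-2,0,0,0,6.6, 0,0,0,0,0,0,6.6]'; python3 -c 'from h import *
tool()'
```

```text
t: 19.8
tool_pos: [0.4084, -0.1402, 0.1076]
ee_rot: [0.998, 0.062, 0.0, 0.0]
ft_force: [-0.5, 0.2, 0.7]
opening: 0.777
grasp_force: 0.0
t 19.8 tcp [ 408.4 -140.2  107.6] zaxis [ 0.001 -0.001 -1.   ] yaw_y -82.91 F [-0.5  0.2  0.7] op 66.4 gf 0.0 q7 -0.66
```

```bash
python3 -m jog '[0,0,-1.9,0,0,0,6.6, 0,0,0,0,0,0,6.6, 0,0,0,0,0,0,3, 0,0,0,0,0,0,3, 0,0,0,0,0,0,3]' 80; python3 -m jog '[0,0,1,0,0,0,3, 0,0,3,0,0,0,3, 0,0,5,0,0,0,3, 0,0,4,0,0,0,3, 0,0,0,0,0,0,3]'; python3 -c 'from h import *
tool()
s=snap("wrist","w8.png");np.savez("w8.npz",**s);P=cloud(s);Z=P[...,2]
'
```

```text
t: 20.42
tool_pos: [0.4087, -0.1405, 0.0898]
ee_rot: [0.998, 0.061, 0.002, 0.0]
ft_force: [-1.4, 0.7, 8.9]
opening: 0.448
grasp_force: 80.4
t: 21.05
tool_pos: [0.4092, -0.141, 0.221]
ee_rot: [0.998, 0.062, 0.004, 0.0]
ft_force: [0.8, -0.5, -1.2]
opening: 0.443
grasp_force: 80.9
t 21.1 tcp [ 409.2 -141.   221. ] zaxis [ 0.007 -0.    -1.   ] yaw_y -82.95 F [ 0.8 -0.5 -1.2] op 37.9 gf 80.9 q7 -0.86
```

```bash
python3 -m jog '[1,0.8,0,0,0,0.168,3, 1,0.8,0,0,0,0.168,3, 1,0.8,0,0,0,0.168,3, 1,0.8,0,0,0,0.168,3, 1,0.8,0,0,0,0.168,3, 1,0.8,0,0,0,0.168,3, 1,0.8,0,0,0,0.168,3, 1,0.5,0,0,0,0.168,3]'; python3 -m jog '[0.5,0.4,0,0,0,0.165,3, 0,0,0,0,0,0,3, 0,0,0,0,0,0,3]'; python3 -c 'from h import *
tool()
s=snap("wrist","w9.png");np.savez("w9.npz",**s)
s=snap("top","t9.png");np.savez("t9.npz",**s)'
```

```text
t: 22.1
tool_pos: [0.4863, -0.0782, 0.216]
ee_rot: [0.741, 0.672, -0.001, -0.002]
ft_force: [-0.2, 0.9, -1.6]
opening: 0.445
grasp_force: 80.9
t: 22.48
tool_pos: [0.4914, -0.0753, 0.217]
ee_rot: [0.686, 0.727, -0.001, -0.001]
ft_force: [-0.5, -0.6, -1.8]
opening: 0.444
grasp_force: 80.9
t 22.5 tcp [491.4 -75.3 217. ] zaxis [-0.002 -0.    -1.   ] yaw_y 3.32 F [-0.5 -0.6 -1.8] op 37.9 gf 80.9 q7 0.41
```

View pics/w9.png

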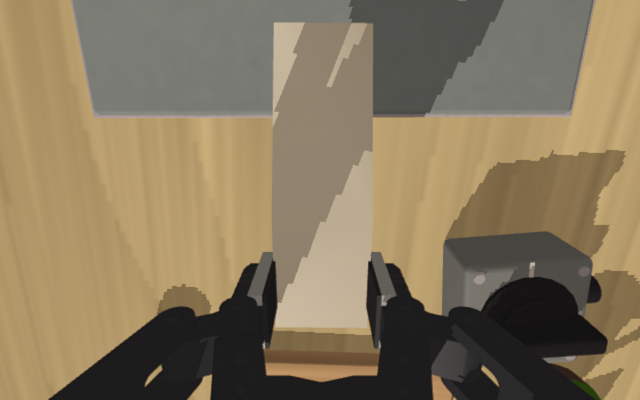

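The wedge is held squarely, with its tip edge at row 22 (columns 273–373) and the back of the block at row 328. I'll check its pitch and tip position.

Run:
```python
from h import *
s=dict(np.load('w9.npz'));P=cloud(s)
for r in (23,25,30,60,100,150,200,230,250,280,300,320,326):
    q=P[r,295:355];print(r,(np.nanmedian(q,axis=0)*1000).round(1))
k=P[27:200:10]
for r in(40,120,200):
    row=P[r,200:450];m=np.where(row[:,2]>.10)[0];print(r,'edges',(row[m[0]]*1000).round(1),(row[m[-1]]*1000).round(1))
b=P[60:110,100:260].reshape(-1,3);print('base z',np.nanmedian(b[:,2]))
f=P[90:125,150:250];m=f[...,2]>.06;y=[np.nanmin(np.where(m[:,i],f[:,i,1],np.nan)) for i in range(0,100,20)];x=[np.nanmean(f[:,i,0]) for i in range(0,100,20)];print(np.round(x,4),np.round(y,4))
```

```text
23 [486.1  29.2 131.3]
25 [486.4  28.4 131.8]
30 [486.1  26.5 132.2]
60 [487.   15.1 136.6]
100 [ 4.879e+02 -2.000e-01  1.420e+02]
150 [489.  -19.1 149. ]
200 [489.9 -37.7 156. ]
230 [490.8 -49.4 158.8]
250 [491.5 -58.1 158.8]
280 [492.2 -72.  158.6]
300 [492.6 -81.6 158.8]
320 [493.4 -91.5 158.9]
326 [493.6 -94.7 158.9]
40 edges [466.3  21.5 134.5] [505.6  23.8 133.8]
120 edges [467.9  -9.  145.4] [507.4  -6.8 143.9]
200 edges [469.3 -39.1 155.5] [508.8 -36.6 156. ]
base z 0.0707310148105311
[0.3771 0.3899 0.4027 0.4154 0.4283] [-0.019  -0.0183 -0.0175 -0.0167 -0.0161]
```

```bash
python3 -m jog '[0.2,0,-3,0,0,0.003,3, 0,0,-2,0,0,0,3, 0,0,-0.5,0,0,0,3, 0,0,0,0,0,0,3]'; python3 -m jog '[0,0,-0.15,0,0,0,3, 0,0,0,0,0,0,3,0,0,0,0,0,0,3]';python3 -c 'from h import *
tool()'
```

```text
t: 23.08
tool_pos: [0.4944, -0.0752, 0.1631]
ee_rot: [0.684, 0.729, -0.0, 0.0]
ft_force: [0.6, 0.5, -2.1]
opening: 0.447
grasp_force: 80.8
t: 23.45
tool_pos: [0.4946, -0.075, 0.1618]
ee_rot: [0.684, 0.729, 0.0, 0.0]
ft_force: [-0.8, 0.1, -1.2]
opening: 0.442
grasp_force: 80.8
t 23.4 tcp [494.6 -75.  161.8] zaxis [ 0.001  0.    -1.   ] yaw_y 3.67 F [-0.8  0.1 -1.2] op 37.7 gf 80.8 q7 0.47
```

```bash
python3 -m jog '[0,0,-0.15,0,0,0,3, 0,0,0,0,0,0,3, -0.06,1,0,0,0,0,3, -0.06,1,0,0,0,0,3, -0.06,1,0,0,0,0,3, 0,0,0,0,0,0,3]'; python3 -m jog '[-0.06,1,0,0,0,0,3, 0,0,0,0,0,0,3]';  python3 -c 'from h import *
tool();s=snap("scene","s10.png")
c=s["frame"][100:240,270:470,::-1];cv2.imwrite("pics/c10.png",cv2.resize(c,None,fx=3,fy=3))'
```

```text
t: 24.2
tool_pos: [0.4926, -0.0431, 0.1599]
ee_rot: [0.683, 0.73, 0.0, -0.0]
ft_force: [-0.4, 0.3, -0.7]
opening: 0.449
grasp_force: 81.0
t: 24.45
tool_pos: [0.492, -0.0339, 0.1599]
ee_rot: [0.684, 0.73, 0.0, -0.0]
ft_force: [0.1, 2.2, -0.0]
opening: 0.445
grasp_force: 81.0
t 24.4 tcp [492.  -33.9 159.9] zaxis [ 0.     0.001 -1.   ] yaw_y 3.74 F [ 0.1  2.2 -0. ] op 38.0 gf 81.0 q7 0.39
```

View pics/c10.png

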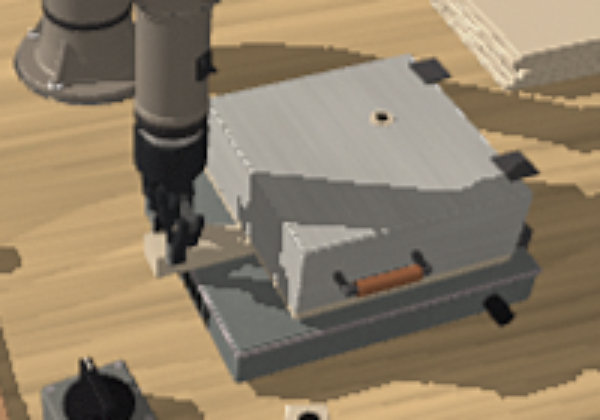

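The shut hat has the wedge tip entering under its front edge at about (250,240) in the crop, aligned with the kiln. I'll keep pushing.

```bash
python3 -m jog '[-0.06,1,0,0,0,0,3, 0,0,0,0,0,0,3]' 110;  python3 -m jog '[-0.06,1,0,0,0,0,3, 0,0,0,0,0,0,3]';  python3 -m jog '[-0.05,0.8,0,0,0,0,3, 0,0,0,0,0,0,3]'
```

```text
t: 24.75
tool_pos: [0.4917, -0.0321, 0.1609]
ee_rot: [0.686, 0.728, -0.003, 0.005]
ft_force: [0.2, -11.7, 1.9]
opening: 0.436
grasp_force: 110.1
t: 25.0
tool_pos: [0.4918, -0.0245, 0.1612]
ee_rot: [0.686, 0.727, -0.003, 0.006]
ft_force: [1.4, -15.2, 1.1]
opening: 0.434
grasp_force: 110.1
t: 25.25
tool_pos: [0.4915, -0.0163, 0.1611]
ee_rot: [0.687, 0.727, -0.003, 0.006]
ft_force: [1.6, -14.7, 1.3]
opening: 0.431
grasp_force: 110.1
```

```bash
python3 -m jog '[-0.06,0.8,0,0,0,0.008,3, 0,0,0,0,0,0,3]';  python3 -m jog '[-0.05,0.7,0,0,0,0,3, 0,0,0,0,0,0,3]';  python3 -m jog '[-0.03,0.5,0,0,0,0,3, 0,0,0,0,0,0,3]'; python3 -c 'from h import *
tool()'
```

```text
t: 25.5
tool_pos: [0.491, -0.0077, 0.1609]
ee_rot: [0.684, 0.73, -0.003, 0.006]
ft_force: [2.1, -13.1, 0.8]
opening: 0.437
grasp_force: 110.1
t: 25.75
tool_pos: [0.4902, -0.0004, 0.1607]
ee_rot: [0.684, 0.73, -0.003, 0.006]
ft_force: [1.5, -14.5, -0.1]
opening: 0.435
grasp_force: 110.2
t: 26.0
tool_pos: [0.4901, 0.0011, 0.1612]
ee_rot: [0.684, 0.729, -0.005, 0.007]
ft_force: [0.7, -20.5, 2.0]
opening: 0.435
grasp_force: 110.4
t 26.0 tcp [490.1   1.1 161.2] zaxis [ 0.005 -0.017 -1.   ] yaw_y 3.67 F [  0.7 -20.5   2. ] op 37.1 gf 110.4 q7 0.29
```

```bash
python3 -m jog '[0.04,-0.6,0,0,0,0,3, 0.03,-0.5,0,0,0,0,3, 0,0,0,0,0,0,5.5, 0,0,0,0,0,0,5.5, 0,0,0,0,0,0,5.5]'; python3 -m jog '[0.1,-2,0,0,0,0,6, 0.3,-5,2,0,0,0,6, 0.3,-4,4,0,0,0,6, 0,0,2,0,0,0,3, 0,0,0,0,0,0,0, 0,0,0,0,0,0,0]'
cat > wj.py <<'E'
from h import *
import sys
s=snap("wrist",sys.argv[1]);P=cloud(s);tool()
o=np.array([.4775,.1985]);kx=np.array([-.061,.998]);ky=np.array([-.998,-.061])
a=(P[...,:2]-o)@kx*1000;b=(P[...,:2]-o)@ky*1000;Z=P[...,2]*1000
m=(Z>84)&(Z<106)&(a<-142)&(a>-300)&(abs(b)<60);print('wedge a range',np.percentile(a[m],[.5,99.5]),'b',np.percentile(b[m],[1,99]))
for x in np.arange(-220,-140,10):
    k=m&(abs(a-x)<5)
    if k.sum()>5: print(x,k.sum(),'z',np.median(Z[k]).round(1),'b edges',np.percentile(b[k],[2,98]).round(1))
E
python3 wj.py w11.png
```

```text
t: 26.62
tool_pos: [0.4893, 0.0031, 0.1598]
ee_rot: [0.681, 0.733, 0.0, -0.0]
ft_force: [-0.6, -0.1, 0.4]
opening: 0.648
grasp_force: 0.0
t: 27.38
tool_pos: [0.4961, -0.1065, 0.2387]
ee_rot: [0.68, 0.733, -0.0, -0.001]
ft_force: [-0.2, 0.1, -0.0]
opening: 0.063
grasp_force: 0.0
t 27.4 tcp [ 495.9 -106.5  238.5] zaxis [-0.003  0.001 -1.   ] yaw_y 4.25 F [-0.4  1.  -0.2] op 0.3 gf 0.0 q7 0.48
wedge a range [-219.687084   -181.41872423] b [-20.18466048  18.99080818]
-220 704 z 101.7 b edges [-19.7  18.8]
-210 1406 z 101.7 b edges [-19.8  18.7]
-200 1466 z 101.7 b edges [-19.8  18.5]
-190 1544 z 101.7 b edges [-19.7  18.4]
-180 600 z 101.6 b edges [-19.8  18.3]
```

View pics/w11.png

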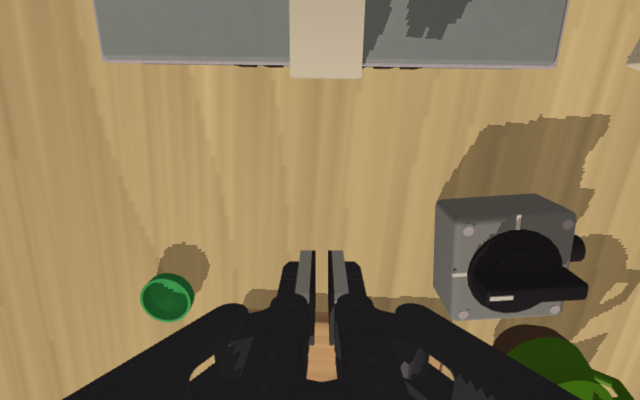

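The wedge is in the slot, level and centred, with its back end at kiln x −220 (the expected home). I'll give it one confirming push from behind with closed fingers.

```bash
python3 -m jog '[-0.3,4,-2,0,0,-0.013,0, 0,2,-4.8,0,0,0,0, 0,0,0,0,0,0,0, -0.06,1,0,0,0,0,0, 0,0,0,0,0,0,0]'; python3 -m jog '[-0.03,0.6,0,0,0,0,0, 0,0,0,0,0,0,0]'; python3 -m jog '[-0.03,0.5,0,0,0,0,0, 0,0,0,0,0,0,0]'; python3 -m jog '[-0.03,0.5,0,0,0,0,0, 0,0,0,0,0,0,0]'
```

```text
t: 28.05
tool_pos: [0.4941, -0.0381, 0.1735]
ee_rot: [0.686, 0.728, 0.001, 0.001]
ft_force: [0.4, -0.1, 0.1]
opening: -0.002
grasp_force: 0.0
t: 28.3
tool_pos: [0.493, -0.0318, 0.1725]
ee_rot: [0.686, 0.728, 0.001, 0.0]
ft_force: [0.3, 0.5, -0.2]
opening: 0.001
grasp_force: 0.0
t: 28.55
tool_pos: [0.4928, -0.0302, 0.1725]
ee_rot: [0.687, 0.727, -0.001, 0.002]
ft_force: [0.3, -5.2, 1.4]
opening: 0.002
grasp_force: 2.3
t: 28.8
tool_pos: [0.4927, -0.029, 0.173]
ee_rot: [0.688, 0.726, -0.003, 0.005]
ft_force: [-0.2, -11.2, 1.9]
opening: -0.004
grasp_force: 4.5
```

```bash
python3 -m jog '[-0.03,0.6,0,0,0,0,0, 0,0,0,0,0,0,0]'; python3 -m jog '[0,-3,0,0,0,0,0, 0,-4,3,0,0,0,0, 1.7,-1,2.2,0,0,-0.183,1, 2.5,-1,0.8,0,0,-0.183,2, 2.5,-1,0.8,0,0,-0.183,3, 2.5,-1,0.8,0,0,-0.183,4, 2.5,-0.8,0.8,0,0,-0.183,5, 2.5,-1,0.8,0,0,-0.183,5]';python3 -m jog '[0.5,0,0,0,0,-0.183,5, 0.5,0,0,0,0,-0.183,5, 0.5,0,0,0,0,0,5, 0,0,0,0,0,0,5]'
cat > hd.py <<'E'
from h import *
import sys
s=snap("wrist",sys.argv[1]);P=cloud(s);tool();Z=P[...,2]
for n,lo,hi in(('bar',.085,.1),('box',.05,.063)):
    m=((Z>lo)&(Z<hi)&(abs(P[...,0]-.65)<.07)&(abs(P[...,1]+.155)<.07)).astype(np.uint8)
    m=cv2.morphologyEx(m,cv2.MORPH_OPEN,np.ones((3,3)))
    k,l,st,c=cv2.connectedComponentsWithStats(m);i=1+np.argmax(st[1:,4])
    q=P[l==i]*1000;r=cv2.minAreaRect(q[:,:2].astype(np.float32));print(n,st[i],np.round(r[0],1),np.round(r[1],1),round(r[2],2),np.percentile(q[:,2],[5,50,95]).round(1))
E
python3 hd.py w12.png
```

```text
t: 29.05
tool_pos: [0.4932, -0.0194, 0.1737]
ee_rot: [0.687, 0.727, -0.0, 0.003]
ft_force: [-0.7, -5.7, 7.4]
opening: -0.001
grasp_force: 3.4
t: 30.05
tool_pos: [0.6347, -0.1436, 0.2639]
ee_rot: [0.966, 0.26, -0.0, -0.0]
ft_force: [0.7, 0.2, 0.2]
opening: 0.585
grasp_force: 0.0
t: 30.55
tool_pos: [0.649, -0.1437, 0.2636]
ee_rot: [0.996, 0.084, -0.0, -0.0]
ft_force: [-0.1, 0.2, 0.4]
opening: 0.587
grasp_force: 0.0
t 30.6 tcp [ 648.7 -143.8  263.8] zaxis [-0.  0. -1.] yaw_y -80.37 F [ 0.7 -0.3 -0.1] op 49.9 gf 0.0 q7 -0.81
bar [ 329  147   23   96 1819] [ 653.7 -155.4] [71.1 14.1] 8.3 [91.  93.4 94.7]
box [ 279  125  120  113 6378] [ 653.7 -155.1] [93.8 95.8] 8.32 [54.9 58.5 60.5]
```

View pics/w12.png

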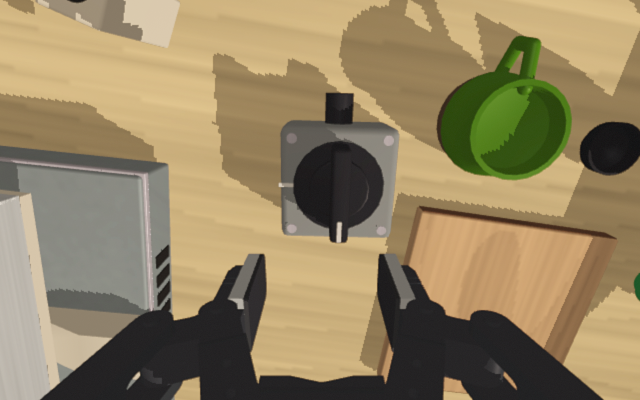

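The isolator bar is at (340,190), with its white tip at the off mark (bottom) and the on mark at left (286,185). The last push moved the fingertips 10 mm unexpectedly, so I'll check the wedge first.

Run:
```python
from h import *
s=snap("top","t13.png");P=cloud(s)
o=np.array([.4775,.1985]);kx=np.array([-.061,.998]);ky=np.array([-.998,-.061])
a=(P[...,:2]-o)@kx*1000;b=(P[...,:2]-o)@ky*1000;Z=P[...,2]*1000
m=(Z>85)&(Z<106)&(a<-144)&(a>-300)&(abs(b)<60)
for x in np.arange(-230,-140,10):
    k=m&(abs(a-x)<5)
    if k.sum()>3: print(x,k.sum(),'z',np.median(Z[k]).round(1),'b',np.percentile(b[k],[2,98]).round(1))
print('a',np.percentile(a[m],[1,99]))
for x in(-.13,-.06,0,.06,.1):
    k=Z[(abs(a/1000-x)<.008)&(abs(b)<110)&(Z>120)];print(x,np.median(k).round(1))
w=s["frame"];cv2.imwrite("pics/c13.png",cv2.resize(w[160:320,60:380,::-1],None,fx=2.5,fy=2.5))
```

```text
Traceback (most recent call last):
IndexError: index -1 is out of bounds for axis 0 with size 0
```

I've used all 14 pictures, so the remaining checks are numeric. I'll move the wrist camera back to where it can see the wedge.

```bash
cat > ck.py <<'E'
from h import *
import sys
o=np.array([.4775,.1985]);kx=np.array([-.061,.998]);ky=np.array([-.998,-.061])
for n in sys.argv[1:]:
    s=snap(n);P=cloud(s);h=cv2.cvtColor(s["frame"],cv2.COLOR_RGB2HSV).astype(int)
    a=(P[...,:2]-o)@kx*1000;b=(P[...,:2]-o)@ky*1000;Z=P[...,2]*1000
    print(n)
    for lo,hi in((60,84),(84,110)):
        m=(Z>lo)&(Z<hi)&(a<-135)&(a>-300)&(abs(b)<90)&(h[...,2]>110)&(h[...,0]>9)&(h[...,0]<28)&(h[...,1]>35)
        if m.sum()>5:
            q=np.c_[a[m],b[m]].astype(np.float32);r=cv2.minAreaRect(q);print(lo,m.sum(),'a',np.percentile(q[:,0],[1,99]).round(1),'b',np.percentile(q[:,1],[1,50,99]).round(1),'rect',np.round(r[1],1),round(r[2],1),'z',np.percentile(Z[m],[5,50,95]).round(1))
    for x in(-130,-60,0,60,100):
        k=Z[(abs(a-x)<8)&(abs(b)<110)&(Z>120)&(Z<230)];print('roof',x,len(k),np.median(k).round(1) if len(k) else'')
tool()
E
python3 ck.py scene top
```

```text
scene
60 84 a [-222.4 -138.9] b [-24.3 -19.8  17.9] rect [39.1 91. ] 64.4 z [69.  77.3 83.5]
84 332 a [-221.8 -140.3] b [-76.7  -7.6  69.8] rect [ 82.5 173.1] 0.1 z [ 86.9  98.7 103.5]
roof -130 231 192.1
roof -60 215 189.2
roof 0 201 186.6
roof 60 193 184.3
roof 100 189 182.5
top
roof -130 148 191.3
roof -60 369 189.0
roof 0 595 186.6
roof 60 690 184.2
roof 100 679 182.4
t 30.8 tcp [ 648.5 -144.   264.1] zaxis [ 0.  0. -1.] yaw_y -80.46 F [ 0.1  0.5 -0.3] op 50.2 gf 0.0 q7 -0.81
```

Run:
```python
from h import *
o=np.array([.4775,.1985]);kx=np.array([-.061,.998]);ky=np.array([-.998,-.061])
s=snap("scene");P=cloud(s);a=(P[...,:2]-o)@kx*1000;b=(P[...,:2]-o)@ky*1000;Z=P[...,2]*1000
for x in range(-225,-145,8):
    k=(Z>92)&(Z<108)&(abs(a-x)<4)&(abs(b)<40)
    if k.sum()>3: print(x,k.sum(),'b',np.percentile(b[k],[0,50,100]).round(1),'z',np.median(Z[k]).round(1))
```

```text
-225 10 b [-19.9  -5.4   9.6] z 97.2
-217 25 b [-21.6  -3.1  16.8] z 101.2
-209 24 b [-23.1  -9.9  16. ] z 101.9
-201 22 b [-22.5  -2.1  21.3] z 100.7
-193 29 b [-24.2  -4.1  18.8] z 100.9
-185 24 b [-23.1  -5.2  15.6] z 100.9
-177 24 b [-21.6  -4.1  21.3] z 101.2
-169 21 b [-22.4  -2.7  20. ] z 99.7
-161 19 b [-21.8  -4.6  19.1] z 97.2
-153 17 b [-20.2  -2.6  19.9] z 94.7
```

```bash
python3 -m jog '[0.35,-1.15,-4,0,0,-0.02,4, 0,0,-4,0,0,0,4, 0,0,-3.3,0,0,0,4, 0,0,0,0,0,0,4, 0,0,0,0,0,0,0.8, 0,0,0,0,0,0,0.8, 0,0,0,0,0,0,0.8]' 40; python3 -c 'from h import *
tool()'
```

```text
t: 31.68
tool_pos: [0.6532, -0.1565, 0.1534]
ee_rot: [0.997, 0.073, 0.002, 0.001]
ft_force: [-0.8, -0.7, 5.4]
opening: 0.149
grasp_force: 44.1
t 31.7 tcp [ 653.2 -156.5  153.4] zaxis [ 0.004 -0.002 -1.   ] yaw_y -81.64 F [-0.8 -0.7  5.4] op 12.8 gf 44.1 q7 -0.75
```

```bash
python3 -m jog '[0,0,0,0,0,-0.18,0.8, 0,0,0,0,0,-0.18,0.8, 0,0,0,0,0,-0.18,0.8, 0,0,0,0,0,-0.18,0.8, 0,0,0,0,0,-0.18,0.8, 0,0,0,0,0,-0.18,0.8, 0,0,0,0,0,-0.18,0.8, 0,0,0,0,0,-0.18,0.8]'; python3 -m jog '[0,0,0,0,0,-0.13,0.8, 0,0,0,0,0,0,0.8, 0,0,0,0,0,0,0.8]'; python3 -c 'from h import *
tool()'
```

```text
t: 32.67
tool_pos: [0.6533, -0.1562, 0.1534]
ee_rot: [0.796, -0.605, 0.002, -0.0]
ft_force: [-0.2, -0.5, 5.2]
opening: 0.149
grasp_force: 44.2
t: 33.05
tool_pos: [0.6533, -0.1562, 0.1534]
ee_rot: [0.757, -0.653, 0.002, -0.0]
ft_force: [0.3, -0.2, 6.3]
opening: 0.144
grasp_force: 44.2
t 33.0 tcp [ 653.3 -156.2  153.4] zaxis [ 0.004 -0.002 -1.   ] yaw_y -171.57 F [ 0.3 -0.2  6.3] op 12.3 gf 44.2 q7 -2.19
```

Turned 90°. I'll release, lift clear and verify.

```bash
python3 -m jog '[0,0,0,0,0,0,4, 0,0,0,0,0,0,4, 0,0,0,0,0,0,4, 0,0,3,0,0,0,4, 0,0,6,0,0,0,4, 0,0,4,0,0,0,4, -6,0,0,0,0,0,4, -6,0,0,0,0,0,4]'; python3 -m jog '[-4,-4,3,0,0,0,4, 0,-5,3,0,0,0,4, 0,-5,0,0,0,0,4, 0,0,0,0,0,0,4, 0,0,0,0,0,0,4, 0,0,0,0,0,0,4]'
python3 - <<'E'
from h import *
tool()
s=snap('top');P=cloud(s);Z=P[...,2];h=cv2.cvtColor(s['frame'],cv2.COLOR_RGB2HSV).astype(int)
near=(abs(P[...,0]-.651)<.07)&(abs(P[...,1]+.155)<.07)
rectpx(s,near&(abs(Z-.093)<.007),.093,'bar')
m=near&(h[...,1]<70)&(h[...,2]>120)&(Z>.05);print('white',(P[m]*1000).round(0).tolist())
E
python3 ck.py top scene
```

```text
t: 34.05
tool_pos: [0.5313, -0.1564, 0.2815]
ee_rot: [0.757, -0.653, 0.001, 0.001]
ft_force: [0.4, -0.4, 2.4]
opening: 0.469
grasp_force: 0.0
t: 34.8
tool_pos: [0.4942, -0.2926, 0.3396]
ee_rot: [0.758, -0.652, -0.001, -0.0]
ft_force: [0.8, -0.0, 0.0]
opening: 0.468
grasp_force: 0.0
t 34.8 tcp [ 494.2 -292.6  339.6] zaxis [-0.     0.002 -1.   ] yaw_y -171.41 F [ 0.8 -0.   0. ] op 40.0 gf 0.0 q7 -2.06
bar [ 649.1 -154.7] [14.8 71.1] 8.35
white [[695.0, -185.0, 60.0], [696.0, -188.0, 58.0], [695.0, -190.0, 59.0], [693.0, -185.0, 57.0], [693.0, -188.0, 56.0], [692.0, -190.0, 60.0], [690.0, -188.0, 60.0], [689.0, -196.0, 53.0], [684.0, -109.0, 61.0], [684.0, -112.0, 63.0], [684.0, -115.0, 60.0], [684.0, -195.0, 61.0], [682.0, -109.0, 57.0], [681.0, -112.0, 62.0], [682.0, -115.0, 60.0], [682.0, -196.0, 57.0], [679.0, -112.0, 60.0], [675.0, -198.0, 56.0], [673.0, -198.0, 54.0], [669.0, -198.0, 59.0], [667.0, -198.0, 55.0], [660.0, -201.0, 52.0], [648.0, -126.0, 93.0], [648.0, -129.0, 93.0], [648.0, -131.0, 95.0], [657.0, -201.0, 52.0], [646.0, -124.0, 93.0], [646.0, -126.0, 92.0], [646.0, -
[... 925 characters left out ...]
, 57.0], [603.0, -161.0, 60.0]]
top
60 45 a [-219.2 -137.6] b [-87.3 -20.2  68.3] rect [ 81.6 158.1] 1.1 z [65.2 70.2 80.7]
84 543 a [-219.2 -139.6] b [-17.1   2.8  22.4] rect [39.9 80.4] 90.0 z [ 91.6 100.1 104. ]
roof -130 886 191.3
roof -60 695 189.1
roof 0 696 186.6
roof 60 693 184.1
roof 100 694 182.4
scene
60 78 a [-222.5 -137.2] b [-23.1 -19.7  17.7] rect [40.8 86. ] 89.1 z [70.5 75.5 82.1]
84 344 a [-222.5 -140.1] b [-79.2  -8.   72.4] rect [178.8  83.2] 89.9 z [ 85.9  98.4 103.6]
roof -130 235 192.1
roof -60 217 189.2
roof 0 206 186.6
roof 60 197 184.1
roof 100 190 182.6
t 35.0 tcp [ 494. -293.  340.] zaxis [-0.     0.001 -1.   ] yaw_y -171.44 F [0.3 0.6 0.3] op 40.1 gf 0.0 q7 -2.06
```

The bar now lies along the isolator's y axis with its white tip at the on mark. The wedge is square and home (80 mm out), and the hat is held at 0.04 rad. Handing in.

```bash
python3 -c 'from h import *
print(workorder.sign_off())'
```

```text
the job is handed in; nothing more can be done
None
```

The job is handed in: both dishes that were there stand upright on the hearth slab, the hat was swung fully shut and is now held ajar by the jammed wedge, the isolator is on, and the mug and prop were left alone; no verdict came back.

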